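# Nip the print plate in its cam fixture

## Task

The aluminium print plate lies loose in one of the two cam fixtures. Swing that fixture's cam lever by its upright black grip, anticlockwise seen from above, until the cam has pushed the plate against the sprung rubber pad and the pad is pressed in about half its 9 mm travel (4 mm); do not overrun it and press the pad home. Let go, and leave the empty fixture's lever as it is.

Things in the scene. Friction and masses are not known exactly. Their poses are not given: they have to be found in the camera images.
- bed: The loaded cam fixture: dark steel base 250 x 110 x 12 mm, fixed to the bench. Origin on the underside, on the vertical pivot axis of its cam lever; +x runs along the base from cam to stop (base from x = -55 to +195 mm), +y to the left of that, z up. An identical fixture without a plate stands beside it; either may be on the left.
- lever_grip (a point): Centre, 57 mm above the bench, of the upright round black grip at the end of the loaded fixture's lever: diameter 16 mm, from 38 mm (top of the steel lever bar) to 76 mm above the bench. Its axis is 85 mm from the pivot.
- cam (a joint): Loaded fixture's lever, rad, 0 to 2.1, grows anticlockwise from above. Grip's direction in the fixture's frame: 0.971 + value from +x. It turns a disc cam that reaches 28 mm + 16 mm * sin(value - 0.6) from the pivot towards the stop. Starts at 0 to 0.3; needs about 0.7 to 1.5, differing each time. Friction 0.25 N m (3 N at the grip, 5 N with the pad pressed); stays where left.
- plate: Aluminium print plate 100 (x) x 74 (y) x 10 mm with a small grid of white dots on a glass slip, 0.2 kg, loose between two low side rails on the fixture's base (base top 12 mm above the bench). Origin at the centre of its underside, axes as the fixture's. It starts short of both cam and pad, with 1 to 10 mm between plate and pad.
- pad (a joint): Black rubber pad, 64 mm wide, on two pins in front of the aluminium stop block at the loaded fixture's far end: how far it is pressed towards the block, m. 0 free, 0.009 home; spring 1.5 N/mm. The stop's place differs each time: free pad's face 129 to 135 mm from the pivot.
- spare_cam (a joint): Lever of the empty fixture, rad, reads like the other; starts at 0 to 0.3, to be left alone.
There are look-alikes about, which are no part of the job. What is shaped like the plate but green or yellow is not meant.

How it is judged:
At the end, for the whole second after the job is handed in: The plate lies flat in its fixture, held at rest by the cam against the sprung pad, with the pad pressed in by 0.8 to 7.5 mm and the lever released and still (value of joint pad between 0.0008 and 0.0075 m and velocity of joint cam below 0.05 rad/s and angle between plate's own z axis and vertical below 0.06 rad and z of plate in the frame of bed below 0.015 m and linear speed of plate below 0.02 m/s); the robot touches nothing.
It fails at once if the cam is overrun: the pad is pressed in more than 7.5 mm (value of joint pad above 0.0075 m).
It fails at once if the empty fixture's lever is swung (past 0.5 rad) (value of joint spare_cam above 0.5 rad).
It also fails if it takes over 51 s, if anything falls off the work surface, if the arm or the gripper's body presses on something with over 40 N, if the wrist force passes 120 N, or if a joint passes its speed limit or range.

## Robot

A 6-joint arm with a two-finger parallel gripper is mounted at the origin on the work surface. World frame = base frame: x ahead of the robot, y to its left, z up, the work surface at z = 0. Lengths are in m, angles in rad, forces in N, time in s.
With the tool pointing down it reaches from about 0.325 to 0.75 m from the base axis. Payload 7.6 kg.
Tool frame: the origin (TCP) lies on the centre line of the jaws, within the pads' length; the fingertips stand 8 mm ahead of it and the grasp point (between the pads) lies 11 mm behind it (env.nose_length is the distance from the TCP to the fingertips, in m); z points along the fingers, x is the direction in which the jaws open and shut, and the axes are right-handed (so a half turn about z gives the same grasp; the last joint's range is limited). The gripper opens to 85 mm and grips with 20 to 120 N. Pads are 22 mm wide; open, the fingers measure 114 mm over their backs; the gripper's body (76 mm by 85 mm) begins 54 mm behind the grasp point. The pads swing forward as they close: fully open they stand 13 mm farther back than shut.
Start: joints at [1.237, 0.052, 1.401, -0, 1.689, -0.07], TCP at [0.137, 0.507, 0.202] pointing down, gripper open.
Joint ranges: [-2.9, 2.9], [-0.91, 2.17], [0.12, 2.37], [-1.06, 4.2], [0.26, 2.73], [-2.93, 2.93]. Speed limits (rad/s): [2.57, 2.57, 3.01, 3.14, 3.14, 3.14].

## Interface

Orientations are given as a unit quaternion [x, y, z, w].
In Python, from cell import env gives the robot as it stands.
- The arm moves only by the tool apply_moves, never from a script. Its argument "increments" is a list that holds one entry, the list of rows, each a list of 7 numbers: the shift along the tool's x, y, z in mm, then the turn, a rotation vector about the tool's x, y, z in degrees, then the opening in per cent of the stroke, from 0 (shut) to 100 (fully open). In form: [[[dx, dy, dz, wx, wy, wz, claw], ...]]. A call has exactly 10 rows; each row is the pose to reach, as a shift and turn from the pose measured when the call began, along the tool's axes at that moment; what a row does not reach only later rows make up. A row lasts 1/8 s, in which the tool goes at most 62.5 mm and 10.7 degrees, less where a joint would pass 70% of its speed; a pose out of reach is approached as far as the arm can. A call with a gripper value outside its range is refused whole. The fingers move at their own pace and stop on an object; "grip_force" is the grip in N (left out, the last holds). Time passes only in rows, so rows that repeat a pose let the fingers close, or fill a call up. It gives the time, the measured TCP pose, the force and the opening at its end, in the units of the state.
- env.get_obs(): the state, without advancing time (a new reading comes with each control period).
- env.grab_frame(name): name is "side" or "top" or "wrist"; returns a dict with "img" (480x640x3 uint8, red, green, blue), "depth" (480x640 float32, m along the optical axis (not along the pixel's ray), 0 where there is no reading), "fovy" (degrees; the focal length in pixels is half the picture's height over the tangent of half this angle, whatever the lens; pixels are square), "cx", "cy" (the principal point, pixels), "camera_from_world" (4x4, takes a point from world to camera coordinates). Camera axes: x right, y up, looking along -z (the intrinsics and any distortion apply to the point x, -y, -z); pixel columns grow to the right and rows downward; lengths in m; the calibration is good to about 2 mm. A picture is of the moment at which its call begins.
- env.finish_job(): hands the job in, once; it reports no verdict.
The state is a dict: "clock": time; "joints": joint angles; "joint_velocities": joint speeds; "joint_efforts": joint torques, N m; "tool_pos": TCP position; "orientation": TCP orientation; "contact_force": force on the tool from outside, world axes, zero at the start; "ft_torque": the same for the moment, N m; "width": opening from 0.0 (shut) to 1.0 (fully open).
Only numpy, scipy, OpenCV 4.12 (cv2) and the standard library are available. Lean on these libraries where they do the work, as an engineer would, in place of code of your own. Each camera call takes 0.05 s, during which the arm holds its last target.

## Working session

There is one attempt and no reset: what is moved stays moved. The work goes in short steps, Python scripts to look and compute and a tool call to move; the robot and the scene stay as the last step left them, time stands still between calls to the robot, and variables do not carry over. Pictures are saved under pics/ and viewed, and the job is handed in when it is done.

Besides the shell and the picture viewer there is one more tool, called after "Emit:" as name(argument=value, ...), one argument or row to a line, values as JSON. apply_moves: Moves the arm, as the interface text tells. Its arguments: {"type":"object","properties":{"increments":{"type":"array","items":{"type":"array","items":{"type":"array","items":{"type":"number"}}}},"grip_force":{"type":"number"}},"required":["increments"]}

```bash
mkdir -p pics; cat > h.py <<'E'
import numpy as np,cv2
from cell import env
def grab(n,f):
    r=env.grab_frame(n); cv2.imwrite(f'pics/{f}.png',r['img'][:,:,::-1]); np.savez(f'pics/{f}.npz',**{k:v for k,v in r.items()}); return r
def K(r):
    h=r['img'].shape[0]; return h/2/np.tan(np.radians(float(r['fovy']))/2)
def pt(r,u,v,z=None):
    f=K(r); M=np.linalg.inv(r['camera_from_world'])
    d=np.array([(u-float(r['cx']))/f,-(v-float(r['cy']))/f,-1.])
    if z is None: return (M@np.r_[d*r['depth'][int(v),int(u)],1])[:3]
    o=M[:3,3]; w=M[:3,:3]@d; return o+w*(z-o[2])/w[2]
def load(f): return dict(np.load(f'pics/{f}.npz'))
E
python3 - <<'E'
from h import *
for n in ['top','side','wrist']:
    r=grab(n,n+'0'); print(n,[k for k in r],r['fovy'],r['cx'],r['cy'],np.linalg.inv(r['camera_from_world'])[:3,3])
o=env.get_obs();print(o)
E
```

```text
top ['img', 'depth', 'fovy', 'cx', 'cy', 'camera_from_world'] 50.042083725984035 317.531459035626 240.28975437201652 [0.3705566  0.01839703 1.07516167]
side ['img', 'depth', 'fovy', 'cx', 'cy', 'camera_from_world'] 54.03843511238623 316.54767118837583 242.9571429654821 [ 0.34500752 -0.65578535  0.43300457]
wrist ['img', 'depth', 'fovy', 'cx', 'cy', 'camera_from_world'] 68.32830798940157 323.88228046831256 242.52162718745961 [0.05524244 0.529508   0.37329185]
{'clock': 0.15, 'joints': array([ 1.23668123e+00,  5.26869233e-02,  1.40147157e+00,  1.28192603e-06,
        1.68859725e+00, -7.03085288e-02]), 'joint_velocities': array([ 0.00038649, -0.00041977, -0.00180847,  0.00073434, -0.00254915,
       -0.00102206]), 'joint_efforts': array([ 4.98306927e-04, -3.81949532e+01, -3.60424733e+01, -1.01567405e-04,
        4.65629739e-03, -1.92880378e-06]), 'tool_pos': array([0.13679569, 0.50660116, 0.20097868]), 'orientation': array([ 7.93963709e-01,  6.07964876e-01, -4.85769778e-04,  3.19715284e-04]), 'contact_force': array([-0.88638761, -0.40018064, -0.55883599]), 'ft_torque': array([0.01487781, 0.05313369, 0.03752518]), 'width': 1.0009055409314818}
```

View pics/top0.png

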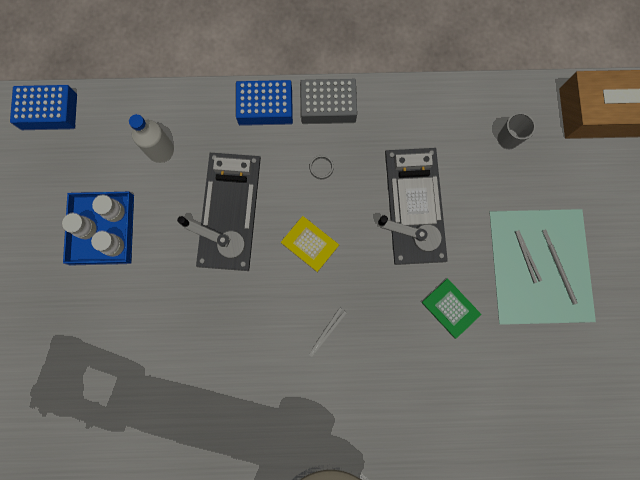

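View pics/side0.png

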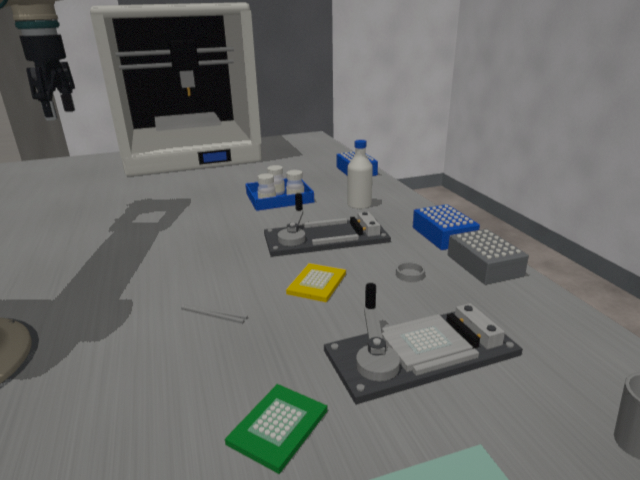

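The loaded fixture is the right-hand one in the top view: plate at about (417,200), grip at (383,221). The empty fixture is at about (228,215). I'll enlarge this area.

```bash
python3 - <<'E'
from h import *
r=load('top0'); c=r['img'][140:275,360:470,::-1]
cv2.imwrite('pics/crop0.png',cv2.resize(c,None,fx=4.4,fy=4.4,interpolation=cv2.INTER_CUBIC))
E
```

```text
(no output)
```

View pics/crop0.png

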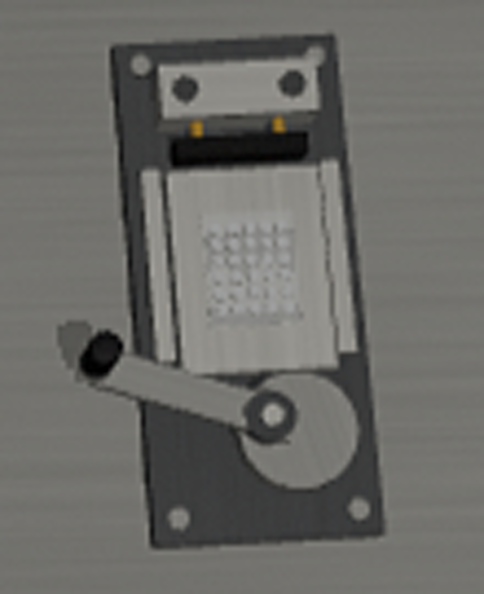

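```bash
cat >> h.py <<'E'
def fitbed(r,px,z=0.012):
    # px: TL(x195,y55) TR BR BL
    P=np.array([pt(r,*p,z=z)[:2] for p in px]); Q=np.array([[.195,.055],[.195,-.055],[-.055,-.055],[-.055,.055]])
    pc,qc=P.mean(0),Q.mean(0); A=(P-pc); B=(Q-qc)
    th=np.arctan2((B[:,0]*A[:,1]-B[:,1]*A[:,0]).sum(),(A*B).sum())
    R=np.array([[np.cos(th),-np.sin(th)],[np.sin(th),np.cos(th)]])
    t=pc-R@qc; return th,t,R,P-(Q@R.T+t)
E
python3 - <<'E'
from h import *
r=load('top0'); C=lambda u,v:(u/4.4+360-.4,v/4.4+140-.4)
th,t,R,e=fitbed(r,[C(112,46),C(333,36),C(383,534),C(152,547)])
print(np.degrees(th),t,e*1e3)
b=lambda p:R.T@(p[:2]-t)
for n,u,v,z in [('griptop',109,344,.076),('hub',271,414,None),('platefar',250,165,.022),('platenear',260,370,.022),('padface',238,163,.022),('gripd',105,350,None),('bar',170,385,None),('padd',240,150,None)]:
    p=pt(r,*C(u,v),z=z); print(n,p,b(p)*1e3)
g=b(pt(r,*C(109,344),z=.076)); print(np.hypot(*g), np.arctan2(g[1],g[0])-.971)
E
```

```text
1.658996745851783 [ 0.56678457 -0.20076937] [[-0.13677741 -0.23918276]
 [-0.69743233  0.24833478]
 [ 0.61436349  0.00567313]
 [ 0.21984624 -0.01482515]]
griptop [ 0.59502804 -0.12268369  0.076     ] [30.49227805 77.23527775]
hub [ 0.56768531 -0.20150493  0.04108248] [ 0.87906749 -0.7613257 ]
platefar [ 0.69428096 -0.20282641  0.022     ] [127.38338977  -5.7473104 ]
platenear [ 0.59277235 -0.20161542  0.022     ] [25.95238795 -1.59806317]
padface [ 0.69542418 -0.19707241  0.022     ] [ 1.28692719e+02 -2.88211758e-02]
gripd [ 0.59228055 -0.12073416  0.07605054] [27.80238629 79.26353266]
bar [ 0.58330974 -0.15575189  0.03758849] [17.82153902 44.52019332]
padd [ 0.70028614 -0.19733376  0.0272853 ] [133.54506971  -0.43081788]
0.08303654105222813 0.22378307846031553
```

```bash
cat >> h.py <<'E'
from scipy.spatial.transform import Rotation as Ro
def delta(pos,yaw,o=None):
    o=o or env.get_obs(); R0=Ro.from_quat(o['orientation'])
    Rt=Ro.from_euler('z',yaw)*Ro.from_euler('x',np.pi)
    return np.round(R0.inv().apply(np.array(pos)-o['tool_pos'])*1e3,1), np.round((R0.inv()*Rt).as_rotvec(degrees=True),2)
E
python3 -c "
from h import *
print(delta([.45,0,.2],-.35)); print(delta([.595,-.122,.2],-.35))"
```

```text
(array([-407.4,  434.5,    1.4]), array([5.000e-02, 5.000e-02, 9.494e+01]))
(array([-487.4,  606.3,    1.5]), array([5.000e-02, 5.000e-02, 9.494e+01]))
```

Emit:
apply_moves(
  increments=[
    [[-40,43,0,0,0,9.5,40],[-81,87,0,0,0,19,40],[-122,130,0,0,0,28.5,40],[-163,174,0,0,0,38,40],[-204,217,0,0,0,47.5,40],[-245,261,0,0,0,57,40],[-286,304,0,0,0,66.5,40],[-326,348,0,0,0,76,40],[-367,391,0,0,0,85.5,40],[-407,434,0,0,0,95,40]],
  ],
)

```text
clock: 1.4
tool_pos: [0.4503, -0.0014, 0.2014]
orientation: [0.984, -0.178, -0.0, 0.0]
contact_force: [1.1, 1.8, -0.5]
width: 0.4
```

```bash
python3 -c "
from h import *
print(env.get_obs()); print(delta([.595,-.122,.14],-.35))"
```

```text
{'clock': 1.4, 'joints': array([-8.45931953e-02, -1.61704676e-01,  1.60697381e+00, -9.41646892e-04,
        1.69641361e+00,  2.72210639e-01]), 'joint_velocities': array([-0.894359  ,  0.67367738, -0.58231314,  0.00131866, -0.09615634,
        0.42291148]), 'joint_efforts': array([  3.04673865, -33.24787974, -33.04515839,  -0.21367695,
         0.28970229,  -0.63685616]), 'tool_pos': array([ 0.45027272, -0.00143935,  0.20135741]), 'orientation': array([ 9.84117966e-01, -1.77515093e-01, -1.08850825e-06,  4.69281545e-04]), 'contact_force': array([ 1.12291297,  1.79561567, -0.46784905]), 'ft_torque': array([ 0.04954877, -0.03137084, -0.01689083]), 'width': 0.3999955915998345}
(array([177.7,  62.3,  61.4]), array([ 0.05, -0.01, -0.4 ]))
```

Emit:
apply_moves(
  increments=[
    [[30,10,5,0,0,0,40],[60,21,10,0,0,0,40],[90,32,20,0,0,0,40],[120,42,30,0,0,0,40],[150,52,40,0,0,0,40],[170,60,45,0,0,0,40],[178,62,50,0,0,0,40],[178,62,50,0,0,0,40],[178,62,50,0,0,0,40],[178,62,50,0,0,0,40]],
  ],
)

```text
clock: 2.65
tool_pos: [0.5953, -0.1213, 0.1521]
orientation: [0.984, -0.177, 0.0, 0.0]
contact_force: [0.7, -0.5, -0.4]
width: 0.398
```

```bash
python3 -c "
from h import *
grab('wrist','w1');grab('side','s1');r=grab('top','t1')
print(env.get_obs()['tool_pos'])
cv2.imwrite('pics/s1c.png',cv2.resize(load('s1')['img'][240:420,300:540,::-1],None,fx=3,fy=3,interpolation=cv2.INTER_CUBIC))
"
```

```text
[ 0.59534928 -0.1215332   0.15185357]
```

View pics/w1.png

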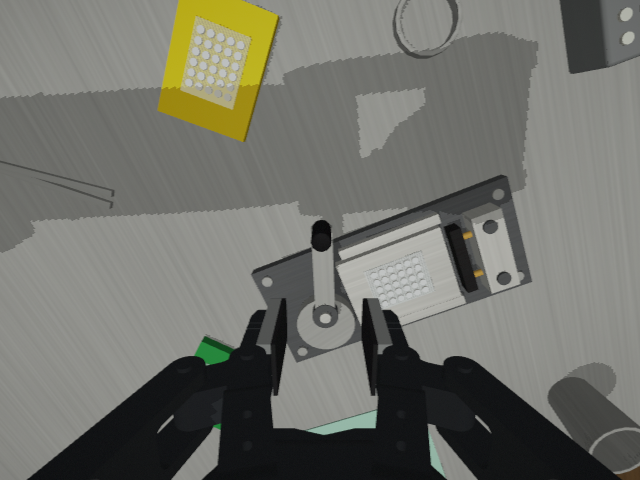

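View pics/s1c.png

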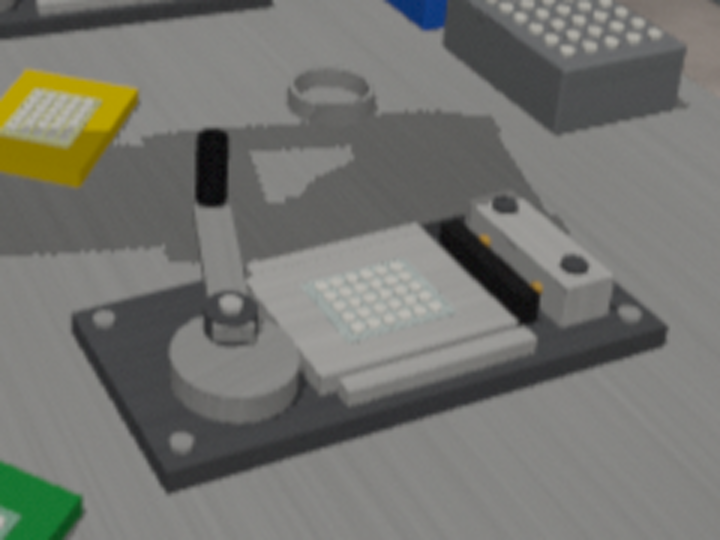

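```bash
python3 -c "
from h import *
r=load('w1')
print(pt(r,321,228,.076),pt(r,321,228))
cv2.imwrite('pics/w1c.png',cv2.resize(r['img'][160:370,240:540,::-1],None,fx=2.6,fy=2.6,interpolation=cv2.INTER_CUBIC))
"
```

```text
[ 0.59676771 -0.11109035  0.076     ] [ 0.59550823 -0.11427813  0.06463396]
```

View pics/w1c.png

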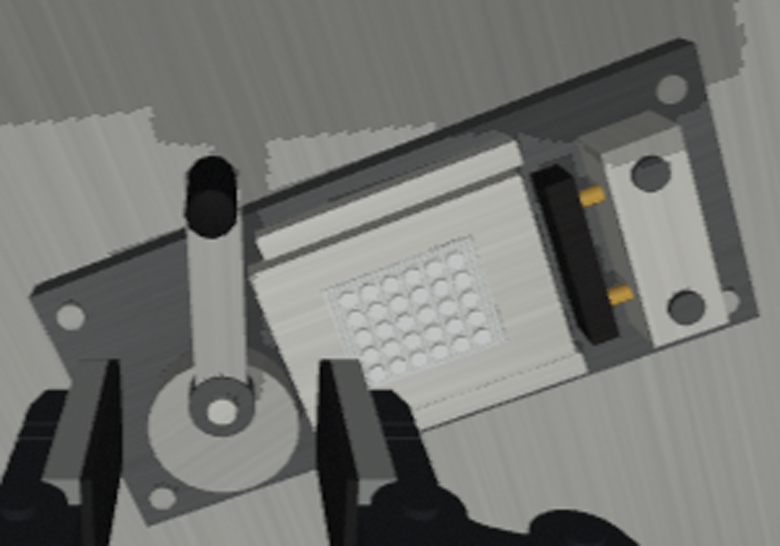

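```bash
python3 -c "
from h import *
r=load('w1')
p=pt(r,321,242,.076);print(p,pt(r,321,242))
C=lambda u,v:(u/2.6+240-.3,v/2.6+160-.3)
th,t,R,e=fitbed(r,[C(691,42),C(759,316),C(150,525),C(33,296)])
print(np.degrees(th),t,e*1e3)
b=lambda p:R.T@(p[:2]-t)
g=b(p);print('grip',g,np.hypot(*g),np.arctan2(g[1],g[0])-.971)
for n,u,v,z in [('plate far L',522,178,.022),('plate far R',586,356,.022),('plate nearL',252,276,.022),('padtop face T',535,172,None),('padtopface B',587,340,None),('padtop back T',570,180,None),('pad topmid',585,260,None),('blocktopT',604,165,None),('hub',222,411,.041)]:
    p=pt(r,*C(u,v),z=z);print(n,b(p)*1e3,p[2])
t0=load('top0');
"
```

```text
[ 0.59295137 -0.12125801  0.076     ] [ 0.59289107 -0.12141159  0.07552213]
1.7576312441467388 [ 0.56683289 -0.20206952] [[-1.65370593  0.1697844 ]
 [-0.60690227 -0.33564017]
 [ 0.83029552  0.20184698]
 [ 1.43031269 -0.03599121]]
grip [0.02858481 0.0799724 ] 0.08492747324235642 0.2565146701603883
plate far L [125.0310146  34.5529959] 0.02200000000000002
plate far R [127.88979919 -40.49855471] 0.02200000000000002
plate nearL [25.75873501 35.72758166] 0.02200000000000002
padtop face T [131.72643007  31.32172909] 0.013160780696189256
padtopface B [131.93085644 -40.04608053] 0.012927078360031319
padtop back T [137.88758909  31.39294522] 0.03072223406656982
pad topmid [135.26222772   1.18495304] 0.030266449879070956
blocktopT [148.78597936  33.53261732] 0.03385138208407007
hub [-0.61452419 -0.48455535] 0.04099999999999998
```

Emit:
apply_moves(
  increments=[
    [[-1,0,20,0,0,0,40],[-1,0,40,0,0,0,40],[-1,0,60,0,0,0,40],[-1,0,75,0,0,0,40],[-1,0,88,0,0,0,40],[-1,0,95,0,0,0,40],[-1,0,95,0,0,0,35],[-1,0,95,0,0,0,30],[-1,0,95,0,0,0,24],[-1,0,95,0,0,0,24]],
  ],
  grip_force=20,
)

```text
clock: 4.05
tool_pos: [0.5946, -0.1214, 0.0573]
orientation: [0.984, -0.177, 0.001, 0.001]
contact_force: [-0.7, -0.2, 0.2]
width: 0.24
```

```bash
python3 -c "
from h import *
grab('wrist','w2');o=env.get_obs();print(o['tool_pos'],o['contact_force'],o['width'])
P=np.array([.5668,-.2015]);th=np.radians(1.7)
for v in np.arange(.25,1.0001,.075):
    a=v+.971+th; print(round(v,3),*delta([P[0]+.085*np.cos(a),P[1]+.085*np.sin(a),.0565],a-np.pi/2,o))
"
```

```text
[ 0.59457388 -0.12131025  0.05714512] [-0.6731167  -0.42958231 -0.187005  ] 0.23854712521887184
0.25 [-1.1 -0.1  0.6] [ 0.05 -0.07 -2.09]
0.325 [-7.5  0.4  0.6] [ 0.05 -0.07 -6.39]
0.4 [-13.8   1.3   0.6] [  0.05  -0.06 -10.69]
0.475 [-20.    2.7   0.6] [  0.06  -0.06 -14.98]
0.55 [-26.1   4.6   0.6] [  0.06  -0.06 -19.28]
0.625 [-32.    6.9   0.6] [  0.06  -0.06 -23.58]
0.7 [-37.8   9.7   0.6] [  0.06  -0.06 -27.87]
0.775 [-43.3  12.9   0.6] [  0.07  -0.05 -32.17]
0.85 [-48.6  16.5   0.6] [  0.07  -0.05 -36.47]
0.925 [-53.5  20.5   0.6] [  0.07  -0.05 -40.77]
1.0 [-58.2  24.8   0.6] [  0.07  -0.05 -45.06]
```

View pics/w2.png

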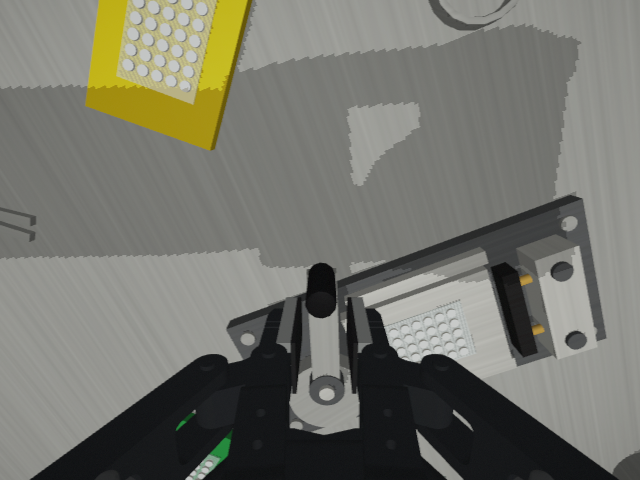

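```bash
python3 -c "
from h import *
r=load('w2');o=env.get_obs();f=K(r)
def pj(p):
    c=r['camera_from_world']@np.r_[p,1]; return float(r['cx'])+f*c[0]/-c[2],float(r['cy'])-f*c[1]/-c[2]
for z in (.049,.057,.068,.076): print(z,pj([.5946,-.1213,z]))
print(pt(r,321,303,.076))
for u,v in [(292,310),(292,340),(292,370),(349,310),(349,330),(349,370)]: 
  p=pt(r,u,v); print(u,v,p,Ro.from_quat(o['orientation']).inv().apply(p-o['tool_pos']))
cv2.imwrite('pics/w2c.png',cv2.resize(r['img'][240:440,220:420,::-1],None,fx=3,fy=3,interpolation=cv2.INTER_CUBIC))
"
```

```text
0.049 (np.float64(324.20546289987095), np.float64(280.1193715197612))
0.057 (np.float64(324.2610879114095), np.float64(286.4627650998194))
0.068 (np.float64(324.34517630092006), np.float64(296.0520799678122))
0.076 (np.float64(324.412677110389), np.float64(303.74977187997456))
[ 0.59318162 -0.12032827  0.076     ]
292 310 [ 0.586108   -0.10580287  0.10205206] [-0.01329276 -0.01153922 -0.04493253]
292 340 [ 0.5873923  -0.10698778  0.12194704] [-0.01165156 -0.01086089 -0.06482499]
292 370 [ 0.58373953 -0.11666891  0.12514109] [-0.01169083 -0.00051104 -0.06801059]
349 310 [ 0.60796642 -0.11382986  0.1023099 ] [ 0.00999297 -0.01164814 -0.04516232]
349 330 [ 0.6055066  -0.12001173  0.10661746] [ 0.00985129 -0.00499294 -0.04946459]
349 370 [ 0.60018465 -0.13424232  0.11193594] [ 0.0098387  0.0102046 -0.0547706]
```

View pics/w2c.png

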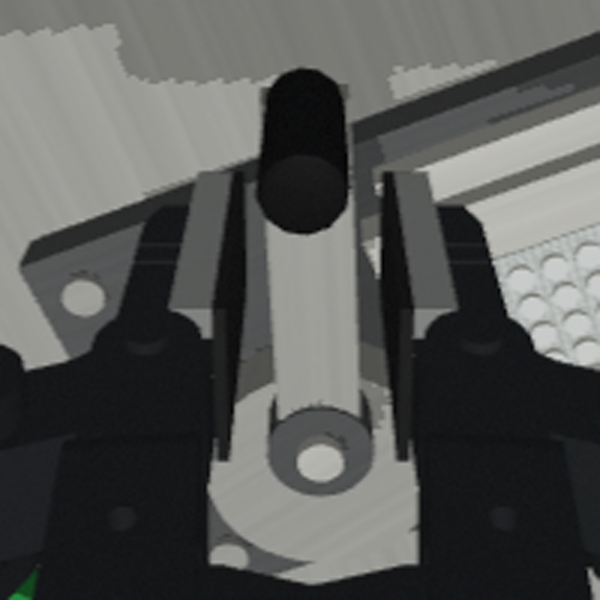

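```bash
python3 -c "
from h import *
r=load('w2');o=env.get_obs();q=Ro.from_quat(o['orientation']).inv()
X=lambda u,v:(u/3+220,v/3+240)
for u,v in [(236,180),(215,180),(236,200),(236,250),(230,300),(220,420),(390,180),(410,180),(392,250),(400,400),(200,200),(190,290),(210,325),(303,200)]:
  p=pt(r,*X(u,v)); print(u,v,np.round(p,4),np.round(q.apply(p-o['tool_pos'])*1e3,1))
"
```

```text
236 180 [ 0.5882 -0.1064  0.094 ] [-11.1 -11.8 -36.8]
215 180 [ 0.5854 -0.1053  0.094 ] [-14.1 -11.8 -36.9]
236 200 [ 0.5883 -0.107   0.0987] [-10.8 -11.2 -41.6]
236 250 [ 0.5876 -0.1101  0.1065] [-10.4  -8.  -49.4]
230 300 [ 0.5873 -0.1108  0.1167] [-10.5  -7.2 -59.6]
220 420 [ 0.5824 -0.1212  0.1248] [-11.4   4.2 -67.6]
390 180 [ 0.6088 -0.1147  0.0929] [ 11.1 -11.2 -35.8]
410 180 [ 0.6116 -0.1154  0.0934] [ 13.9 -11.4 -36.2]
392 250 [ 0.6077 -0.1148  0.1108] [ 10.1 -10.7 -53.6]
400 400 [ 0.6037 -0.126   0.1248] [ 10.3   1.3 -67.6]
200 200 [ 0.5839 -0.1049  0.0995] [-15.7 -11.6 -42.3]
190 290 [ 0.5844 -0.1056  0.1203] [-14.9 -11.1 -63.2]
210 325 [ 0.5863 -0.1083  0.1246] [-12.2  -9.3 -67.5]
303 200 [ 0.5925 -0.122   0.0764] [ -1.6   1.4 -19.2]
```

```bash
python3 -c "
from h import *
print(env.nose_length, [a for a in dir(env) if a[0]!='_'])
r=grab('side','s2')
cv2.imwrite('pics/s2c.png',cv2.resize(r['img'][150:400,280:540,::-1],None,fx=3,fy=2.4*1.25/1.25*1,interpolation=cv2.INTER_CUBIC))
"
```

```text
0.008 ['Unreachable', 'finish_job', 'get_obs', 'grab_frame', 'nose_length']
```

View pics/s2c.png

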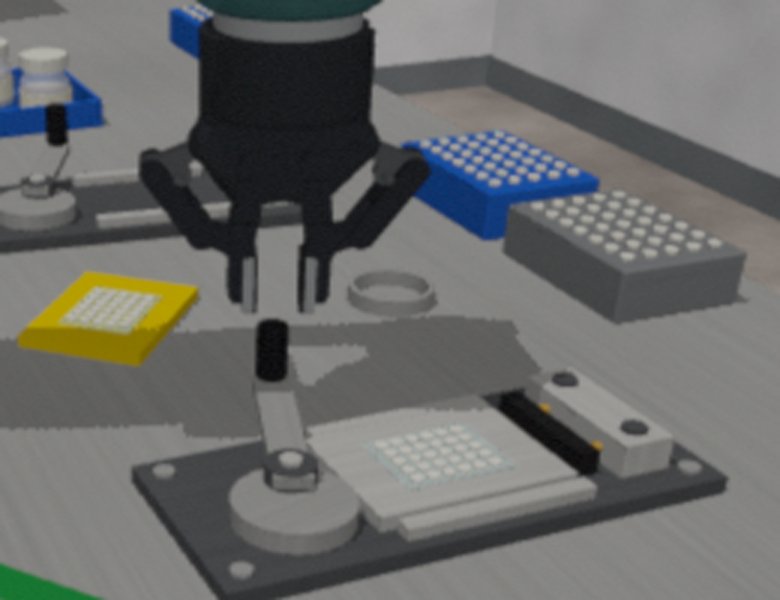

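The fingertips really stand at z ≈ 0.093. Both the wrist depth and the side view (tips above the grip at (272,320)) show this, so the tool is about 44 mm shorter than stated. Sideways it agrees with what's stated. I'll go down another 44 mm, watching the force.

Emit:
apply_moves(
  increments=[
    [[-1,0,0,0,0,0,36],[-1,0,6,0,0,0,36],[-1,0,14,0,0,0,36],[-1,0,20,0,0,0,36],[-1,0,26,0,0,0,36],[-1,0,30,0,0,0,36],[-1,0,30,0,0,0,36],[-1,0,30,0,0,0,36],[-1,0,30,0,0,0,36],[-1,0,30,0,0,0,36]],
  ],
)

```text
clock: 5.4
tool_pos: [0.5937, -0.121, 0.0273]
orientation: [0.984, -0.177, 0.001, 0.001]
contact_force: [0.1, 0.1, -0.2]
width: 0.362
```

```bash
python3 -c "
from h import *
r=grab('wrist','w3');o=env.get_obs();print(o['tool_pos'],o['contact_force'],o['width'])
cv2.imwrite('pics/w3c.png',cv2.resize(r['img'][260:460,200:440,::-1],None,fx=3,fy=3,interpolation=cv2.INTER_CUBIC))
r=grab('side','s3')
cv2.imwrite('pics/s3c.png',cv2.resize(r['img'][200:400,300:540,::-1],None,fx=3,fy=3,interpolation=cv2.INTER_CUBIC))
"
```

```text
[ 0.59369854 -0.12099701  0.02720828] [ 0.67552033 -1.13402093  0.18468177] 0.3612701013973419
```

View pics/w3c.png

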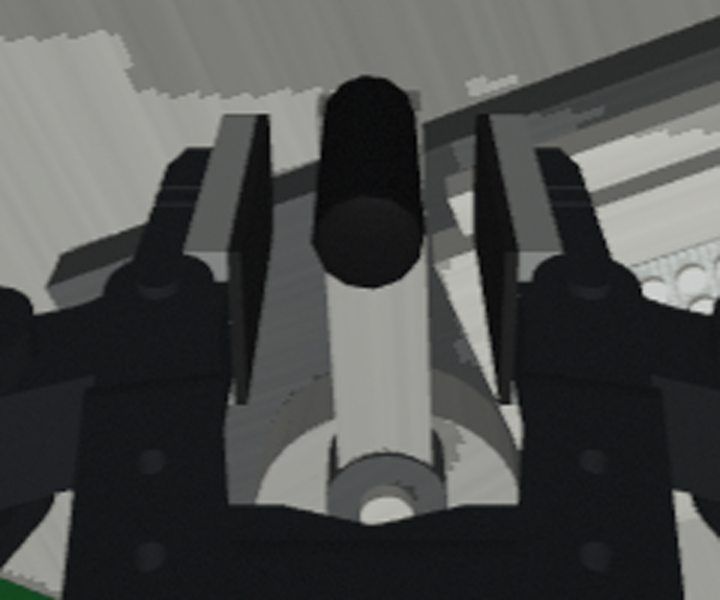

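View pics/s3c.png

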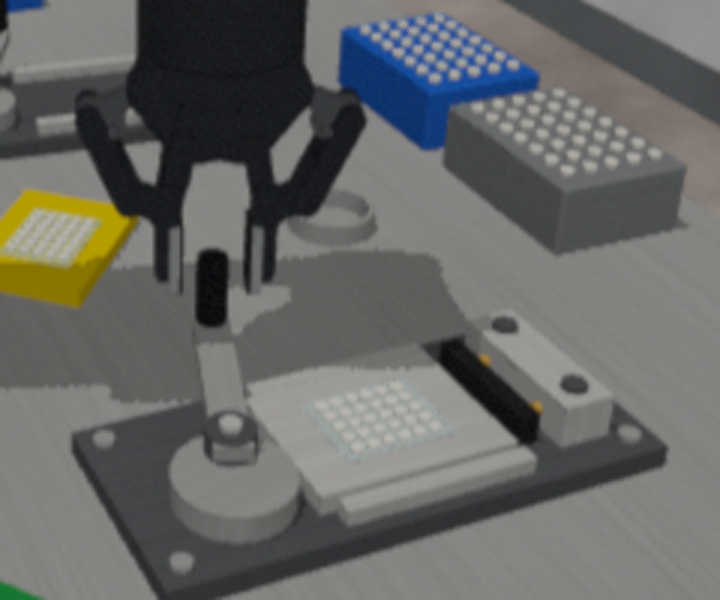

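The fingers now straddle the grip and it's centred between them. I'll go 14 mm deeper, then narrow the jaws.

Emit:
apply_moves(
  increments=[
    [[0,0,4,0,0,0,36],[0,0,8,0,0,0,36],[0,0,12,0,0,0,36],[0,0,14,0,0,0,36],[0,0,14,0,0,0,36],[0,0,14,0,0,0,30],[0,0,14,0,0,0,26],[0,0,14,0,0,0,23],[0,0,14,0,0,0,23],[0,0,14,0,0,0,23]],
  ],
)

```text
clock: 6.75
tool_pos: [0.5937, -0.121, 0.0132]
orientation: [0.984, -0.177, 0.001, 0.001]
contact_force: [-0.1, 0.0, -0.1]
width: 0.233
```

```bash
python3 -c "
from h import *
r=grab('wrist','w4');o=env.get_obs();print(o['tool_pos'],o['contact_force'],o['width'])
q=Ro.from_quat(o['orientation']).inv()
cv2.imwrite('pics/w4c.png',cv2.resize(r['img'][260:460,200:440,::-1],None,fx=3,fy=3,interpolation=cv2.INTER_CUBIC))
r=grab('side','s4')
cv2.imwrite('pics/s4c.png',cv2.resize(r['img'][200:400,300:540,::-1],None,fx=3,fy=3,interpolation=cv2.INTER_CUBIC))
P=np.array([.5668,-.2015]);th=np.radians(1.7)
for v in np.arange(.25,1.0001,.075):
    a=v+.971+th; print(round(v,3),*delta([P[0]+.085*np.cos(a),P[1]+.085*np.sin(a),.013],a-np.pi/2,o))
"
```

```text
[ 0.59372845 -0.12103349  0.01321202] [ 1.08456728 -0.21600231  0.91212188] 0.22562543493059178
0.25 [-0.2 -0.1  0.2] [ 0.05 -0.08 -2.09]
0.325 [-6.6  0.3  0.2] [ 0.05 -0.08 -6.39]
0.4 [-12.9   1.3   0.2] [  0.05  -0.07 -10.69]
0.475 [-19.1   2.7   0.2] [  0.06  -0.07 -14.98]
0.55 [-25.2   4.6   0.2] [  0.06  -0.07 -19.28]
0.625 [-31.1   6.9   0.2] [  0.06  -0.07 -23.58]
0.7 [-36.9   9.7   0.2] [  0.06  -0.07 -27.87]
0.775 [-42.4  12.9   0.2] [  0.07  -0.06 -32.17]
0.85 [-47.7  16.4   0.2] [  0.07  -0.06 -36.47]
0.925 [-52.6  20.4   0.2] [  0.07  -0.06 -40.77]
1.0 [-57.3  24.8   0.2] [  0.07  -0.06 -45.06]
```

View pics/w4c.png

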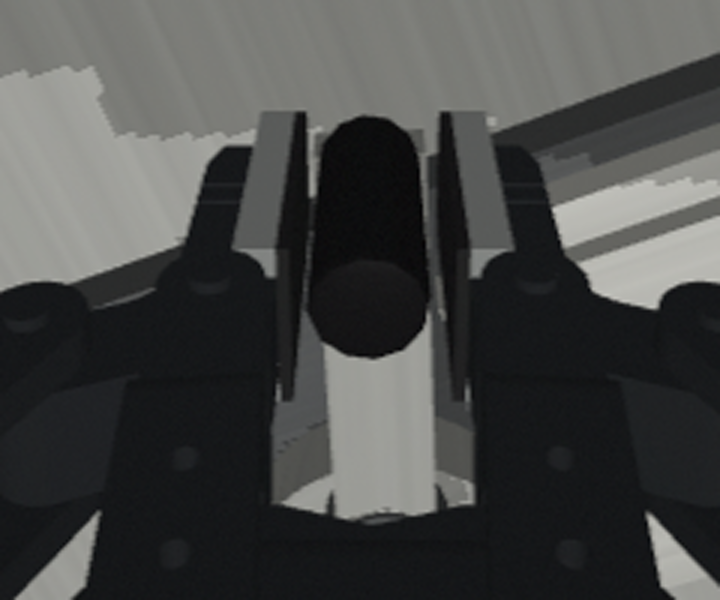

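View pics/s4c.png

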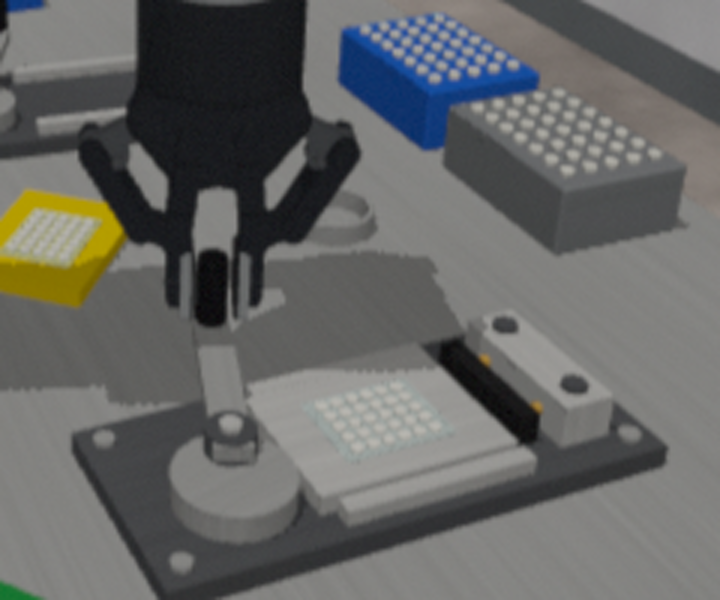

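Emit:
apply_moves(
  increments=[
    [[-6,0,0,0,0,-6,23],[-12,1,0,0,0,-10,23],[-18,2,0,0,0,-14,23],[-24,4,0,0,0,-18,23],[-30,6.5,0,0,0,-23,23],[-35,9,0,0,0,-27,23],[-40,11.5,0,0,0,-30,23],[-44,14,0,0,0,-33.5,23],[-47.7,16.4,0,0,0,-36.5,23],[-47.7,16.4,0,0,0,-36.5,23]],
  ],
)

```text
clock: 8.1
tool_pos: [0.5436, -0.1195, 0.0134]
orientation: [0.99, 0.14, 0.001, 0.001]
contact_force: [3.2, 2.3, 0.4]
width: 0.232
```

```bash
python3 -c "
from h import *
r=grab('wrist','w5');o=env.get_obs();print(o['tool_pos'],o['contact_force'],o['width'])
r=grab('side','s5')
cv2.imwrite('pics/s5c.png',cv2.resize(r['img'][220:400,300:540,::-1],None,fx=3.2,fy=3.2,interpolation=cv2.INTER_CUBIC))
P=np.array([.5668,-.2015]);th=np.radians(1.7)
for v in np.arange(.85,1.3,.05):
    a=v+.971+th; print(round(v,3),*delta([P[0]+.085*np.cos(a),P[1]+.085*np.sin(a),.013],a-np.pi/2,o))
r=grab('top','t5')
cv2.imwrite('pics/t5c.png',cv2.resize(r['img'][140:275,360:470,::-1],None,fx=4.4,fy=4.4,interpolation=cv2.INTER_CUBIC))
"
```

```text
[ 0.54357686 -0.11944846  0.01333554] [ 2.19384029  1.54777459 -0.13552343] 0.22797497458986718
0.85 [-0.3  0.3  0.3] [ 0.07 -0.08 -0.02]
0.9 [-4.6  0.4  0.3] [ 0.07 -0.08 -2.89]
0.95 [-8.8  0.7  0.3] [ 0.07 -0.07 -5.75]
1.0 [-13.    1.2   0.3] [ 0.08 -0.07 -8.62]
1.05 [-17.2   2.    0.3] [  0.08  -0.07 -11.48]
1.1 [-21.4   2.9   0.3] [  0.08  -0.07 -14.35]
1.15 [-25.5   4.1   0.3] [  0.08  -0.07 -17.21]
1.2 [-29.5   5.4   0.3] [  0.08  -0.06 -20.08]
1.25 [-33.4   7.    0.3] [  0.09  -0.06 -22.94]
```

View pics/w5.png

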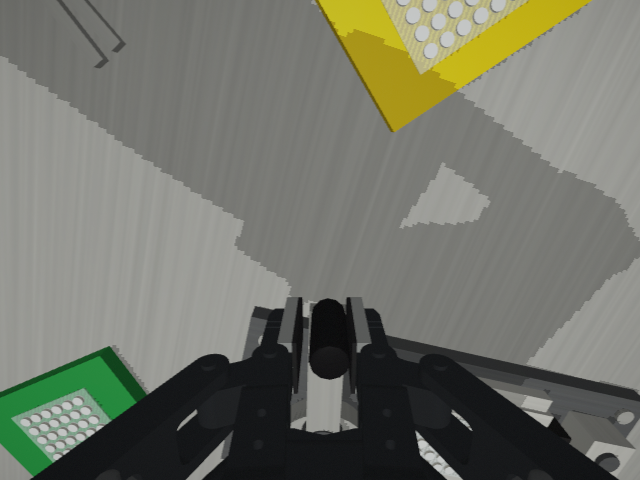

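View pics/s5c.png

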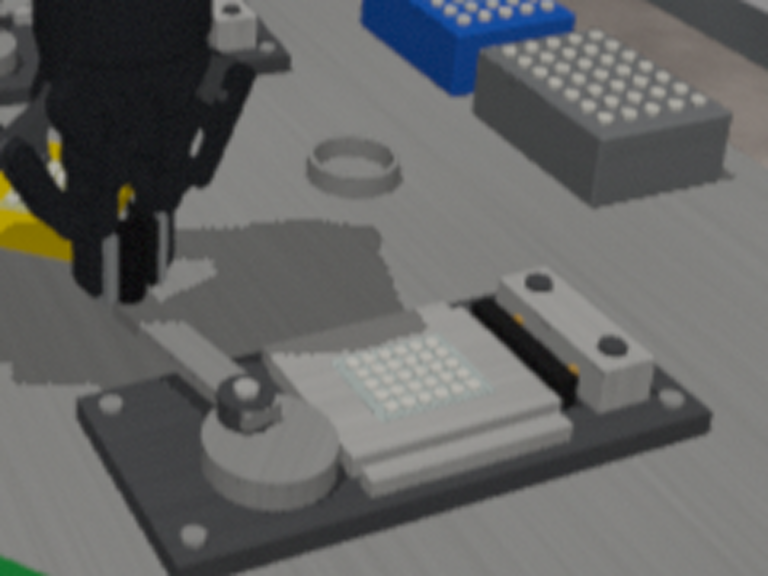

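View pics/t5c.png

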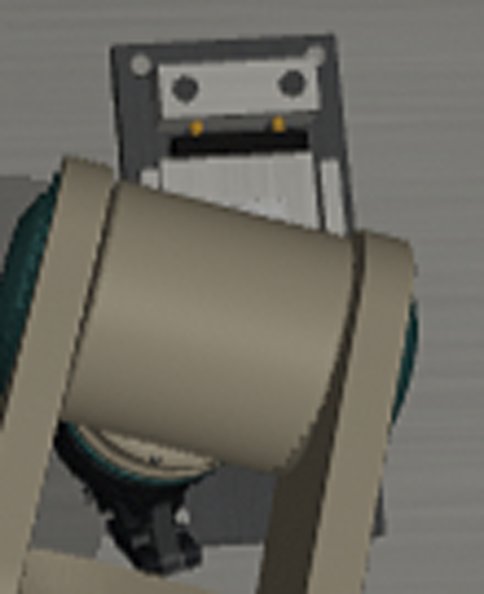

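```bash
cat > prof.py <<'E'
from h import *
import sys
# pad rows in top image: average along fixture-y, profile along fixture-x at z=.030, z=.02
t=np.array([.5668,-.2015]);th=np.radians(1.7);R=np.array([[np.cos(th),-np.sin(th)],[np.sin(th),np.cos(th)]])
def proj(r,P):
    c=r['camera_from_world']@np.vstack([P.T,np.ones(len(P))]); f=K(r)
    return np.c_[float(r['cx'])+f*c[0]/-c[2],float(r['cy'])-f*c[1]/-c[2]].astype(np.float32)
def prof(f,ys,z=.030,xs=np.arange(.115,.160,.0005)):
    r=load(f); g=cv2.cvtColor(r['img'],cv2.COLOR_RGB2GRAY).astype(np.float32)
    out=[]
    for x in xs:
        P=np.array([[*(R@np.array([x,y])+t),z] for y in ys]); uv=proj(r,P)
        out.append(cv2.remap(g,uv[:,0].reshape(1,-1),uv[:,1].reshape(1,-1),cv2.INTER_CUBIC).mean())
    return xs,np.array(out)
def cross(xs,p,lev):
    s=np.where(np.diff(np.sign(p-lev)))[0]; return [round(float(1e3*(xs[i]+(lev-p[i])/(p[i+1]-p[i])*.0005)),2) for i in s]
if __name__=='__main__':
  for f in sys.argv[1:]:
    for nm,ys in [('pins',np.r_[.018:.022:.001,-.022:-.018:.001]),('mid',np.arange(-.012,.012,.001))]:
        xs,p=prof(f,ys); print(f,nm,'lev60',cross(xs,p,60),'lev100',cross(xs,p,100),p[::6].astype(int))
E
python3 prof.py top0 t5 side0 s5
```

```text
top0 pins lev60 [125.1, 140.73] lev100 [123.94, 142.06, 146.98, 150.41] [139 139 148  98  14   9  18  19  16  99 106  88 109 144 141]
top0 mid lev60 [125.02, 143.16] lev100 [123.55, 150.84] [139 139 143  87  16   9  19  19  18  50  73  73 104 143 139]
t5 pins lev60 [130.73, 141.76] lev100 [129.53, 143.81, 147.38, 150.12] [146 145 145 145 145  85  15  20  12  67 111  93 113 149 147]
t5 mid lev60 [130.59, 143.1] lev100 [129.5, 150.7] [145 144 144 144 154  80  13  20  19  40  77  76 109 148 145]
side0 pins lev60 [117.99, 137.63] lev100 [116.62, 148.96] [134  59  22  11  15  21  22  29  85  97  97  97 119 140 139]
side0 mid lev60 [117.52, 137.52] lev100 [116.38, 140.75, 141.83, 149.71] [131  44  12  14  14  20  22  30  88  99  97  94 116 141 140]
s5 pins lev60 [123.61, 138.49] lev100 [122.51, 140.84] [148 148 139  46  13  23  24  25  70 104 105 105 128 150 148]
s5 mid lev60 [123.91, 138.46] lev100 [122.86, 140.56] [149 149 143  56  15  21  24  25  72 107 104 102 125 150 149]
```

The pad's back edge has moved by about 1.0 mm, the same in the top and side views, so the pad is just starting to press. About 0.2 rad more is needed.

Emit:
apply_moves(
  increments=[
    [[-2,0,0,0,0,-1.5,23],[-4,0,0,0,0,-3,23],[-6.5,0.5,0,0,0,-4.5,23],[-9,0.7,0,0,0,-6,23],[-11,1,0,0,0,-7.5,23],[-13,1.3,0,0,0,-9,23],[-15,1.6,0,0,0,-10,23],[-16,1.8,0,0,0,-11,23],[-17,2,0,0,0,-11.5,23],[-17,2,0,0,0,-11.5,23]],
  ],
)

```text
clock: 9.5
tool_pos: [0.5281, -0.1254, 0.0134]
orientation: [0.971, 0.239, 0.001, 0.0]
contact_force: [5.1, 4.7, -1.3]
width: 0.23
```

```bash
python3 -c "
from h import *
r=grab('side','s6');r=grab('top','t6');o=env.get_obs();print(o['tool_pos'],o['contact_force'],o['width'])"; python3 prof.py t6 s6
```

```text
[ 0.5280574  -0.12543433  0.01335058] [ 4.53718815  4.17297091 -0.13555163] 0.22706632822744924
t6 pins lev60 [133.41, 144.65] lev100 [132.49, 146.06, 147.62, 150.03] [145 145 145 145 145 157  77   6  21  17  70  94 114 149 146]
t6 mid lev60 [133.49, 145.05] lev100 [132.24, 150.7] [145 144 144 144 144 147  74  15  20  15  58  77 109 148 144]
s6 pins lev60 [126.55, 141.41] lev100 [125.49, 143.68] [148 148 148 137  44  16  22  24  25  73 104 104 127 149 147]
s6 mid lev60 [126.65, 141.44] lev100 [125.56, 143.79] [148 148 148 139  47  15  22  24  25  72 104 101 124 149 148]
```

Both views now show the pad pressed in about 3.9 mm. I'll release and lift away.

Emit:
apply_moves(
  increments=[
    [[0,0,0,0,0,0,30],[0,0,0,0,0,0,38],[0,0,0,0,0,0,38],[0,0,-8,0,0,0,38],[0,0,-20,0,0,0,38],[0,0,-40,0,0,0,38],[0,0,-60,0,0,0,38],[0,0,-85,0,0,0,38],[0,0,-110,0,0,0,38],[0,0,-110,0,0,0,38]],
  ],
)

```text
clock: 10.85
tool_pos: [0.5292, -0.1259, 0.1265]
orientation: [0.971, 0.238, 0.003, 0.002]
contact_force: [0.8, -0.4, -1.1]
width: 0.384
```

```bash
python3 -c "
from h import *
r=grab('side','s7');r=grab('top','t7');grab('wrist','w7');o=env.get_obs();print(o['tool_pos'],o['contact_force'],o['clock'])"; python3 prof.py t7 s7
```

```text
[ 0.52736396 -0.12534048  0.12248652] [-0.61683827 -0.23601204 -0.44511617] 11.0
t7 pins lev60 [137.99, 144.33] lev100 [132.21, 150.25] [115 113 111 109 106 103  97  78  56  47  68  75 115 150 147]
t7 mid lev60 [142.05, 144.39] lev100 [132.87, 150.69] [115 114 111 109 107 103  99  95  87  60  65  77 109 148 145]
s7 pins lev60 [126.58, 141.32] lev100 [125.57, 143.36] [132 145 151 140  45  16  23  25  27  76 107 107 129 152 151]
s7 mid lev60 [126.68, 141.35] lev100 [125.62, 143.51] [151 151 151 142  48  15  23  26  26  74 106 103 127 153 151]
```

View pics/s7.png

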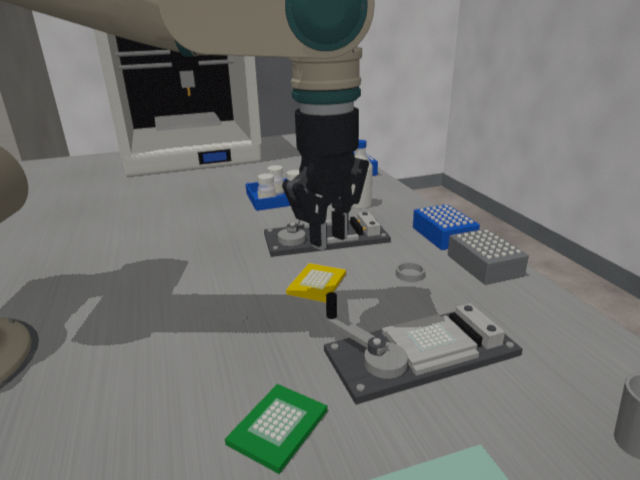

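View pics/w7.png

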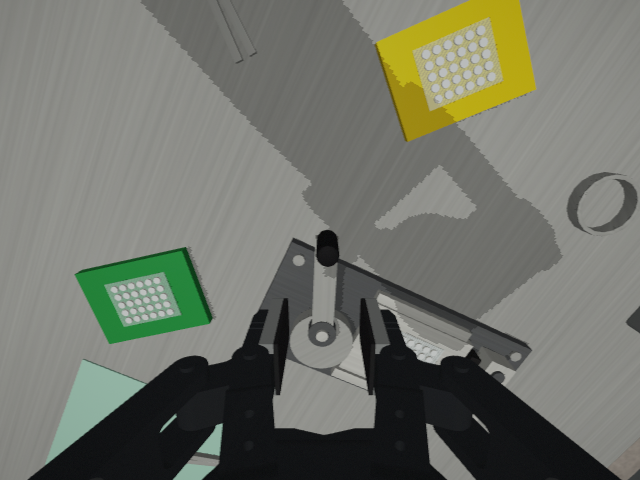

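The lever stayed where I left it after release, with the gripper clear above the grip. The side view still reads about 3.8 mm of pad travel.

```bash
python3 -c "
from h import *
print(np.abs(env.get_obs()['joint_velocities']).max()); print(env.finish_job())"
```

```text
0.011129827234645619
the job is handed in; nothing more can be done
None
```

I swung the loaded (right-hand) fixture's lever from about 0.25 to about 1.03 rad with the jaws loosely round its grip. I then opened the jaws, lifted clear and handed the job in at about 11 s; no verdict was reported.

- **Pad:** pressed in about 3.9 mm before release, the same in the top and side views. The side view still showed about 3.8 mm after release, with the plate lying flat against the pad. The arm blocked the top view by then, so that last reading comes from one camera.
- **Lever:** the 1.03 rad is worked out from the tool path and the pad travel. I took one set of pictures after release, so I know it held its place but have no speed reading for it.
- **Forces:** the highest contact force read was about 7 N, at the end of the swing. It was back to sensor noise after the lift.
- **Empty fixture:** I never went near its lever. I did not measure its angle at the end.
- **Tool length:** the fingertips really stood about 36 mm behind the reported tool point, not 8 mm ahead of it. I saw this in the wrist depth and the side view before touching anything, and went down another 44 mm to reach the grip.

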